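# Put a spare-part carton back into a crowded tray

## Robot

A 7-joint arm with a two-finger parallel gripper is mounted at the origin on a cart in front of the work surface, level with it; the furniture and walls round the work are solid. World frame = base frame: x ahead of the robot, y to its left, z up, the work surface at z = 0. Lengths are in mm, angles in degrees, forces in N, time in s.
With the tool pointing down it reaches from about 425 to 875 mm from the base axis. Payload 8.4 kg.
Tool frame: the origin (TCP) lies at the very end of the fingers, on their centre line; the grasp point (between the pads) lies manip.grip_point_offset behind it (manip.grip_point_offset is the distance from the TCP to the grasp point, in mm); z points along the fingers, y is the direction in which the jaws open and shut (so a half turn about z gives the same grasp; the last joint's range is limited). The gripper opens to 87 mm and grips with 3 to 60 N. Pads are 19 mm wide; open, the fingers measure 117 mm over their backs; the gripper's body (75 mm by 190 mm) begins 51 mm behind the grasp point.
Start: joints at [70.577, 19.091, 2.286, 83.961, -0.768, 76.965, -3.352], TCP at [154.359, -631.377, 222.546] pointing down, gripper open.
Joint ranges: [-147.57, 147.57], [-21.85, 119.76], [-74.77, 79.35], [14.55, 137.4], [-85.83, 265.84], [4.83, 119.75], [-152.11, 152.11]. Speed limits (degrees/s): [127.2, 127.2, 159.86, 159.86, 180, 180, 180].

## Interface

Orientations are given as [roll, pitch, yaw] about the fixed x, y, z axes, in that order (R = Rz(yaw) Ry(pitch) Rx(roll)).
In Python, from bench import read_state, imaging, job, manip gives the robot as it stands. The module is installed in compiled form; this text tells all that it offers.
- The arm moves only by the tool apply_moves, never from a script. Its argument "deltas" is a list of rows, each an object with "claw": the gripper command: -1 is shut, 1 is fully open, values between are in proportion; "travel": the shift along the tool's x, y, z in mm, a list of three; "turn": the turn, a rotation vector about the tool's x, y, z in degrees, a list of three. In form: [{"claw": claw, "travel": [x, y, z], "turn": [ax, ay, az]}, ...]. A call has 1 to 12 rows; each row is the pose to reach, as a shift and turn from the pose commanded when the call began, along the tool's axes at that moment; what a row does not reach only later rows make up. A row lasts 1/8 s, in which the tool goes at most 62.5 mm and 10.7 degrees, less where a joint would pass 70% of its speed; a pose out of reach is approached as far as the arm can. A call with a gripper value outside its range is refused whole. The fingers move at their own pace and stop on an object; "newtons" is the grip in N (left out, the last holds). Time passes only in rows, so rows that repeat a pose let the fingers close. It gives the time, the measured TCP pose, the force and the opening at its end, in the units of the state.
- read_state(): the state, without advancing time (a new reading comes with each control period).
- imaging.grab_frame(name): name is "side" or "top"; returns (picture, depth): 420x560x3 uint8, red, green, blue; 420x560 float32, mm along the optical axis (not along the pixel's ray), 0 where there is no reading.
- imaging.get_calibration(name): a dict with "fx", "fy", "cx", "cy" (pixels), "T" (4x4, takes a point from camera to world coordinates). Camera axes: x right, y down, z forward; pixel columns grow to the right and rows downward; lengths in mm; the calibration is good to about 2 mm. A picture is of the moment at which its call begins. get_calibration takes no time and is no camera call.
- job.finish_job(): hands the job in, once; it reports no verdict.
Trained networks look in the newest picture that a camera, given by its name, has taken for a name from the list of things; names that differ only in an ending like _2 or _b are one class to them, and where a whole thing is asked for, a point or a joint stands for the part that bears it (a point fixed in the world has none). Each returns a list of dicts, best first, with "conf" (0 to 1); they miss things now and then, are a little off and sometimes report something else, mostly with a low value. They report only what shows in the picture. A call takes as long as a camera call. They do not tell look-alikes from the thing itself.
- imaging.outline_of(label, camera): "pixels" (420x560 bool, what is visible of it) and "box" ([left, top, right, bottom] in pixels, round what is visible of it).
The state is a dict: "time": time; "q": joint angles; "qd": joint speeds; "tau": joint torques, N m; "position": TCP position; "tool_rot": TCP orientation; "wrist_force": force on the tool from outside, world axes, zero at the start; "moment": the same for the moment, N m; "width": finger opening in mm.
Only numpy, scipy, OpenCV 4.12 (cv2) and the standard library are available. Lean on these libraries where they do the work, as an engineer would, in place of code of your own. Each camera call takes 0.05 s, during which the arm holds its last target. There are 200 camera calls.

## Task

The small upright carton standing on its own on the bench belongs in the middle of the steel tray, but the two cartons of its kind in there have crept into its place. Gently nudge them apart, each side until everything on it stands snug against the end of the tray, then lower the carton squarely into the gap until it stands upright on the tray's floor between its two fellows. There is thin glass inside: do not press or knock the cartons hard, keep those in the tray standing, and leave the other things on the bench alone.

Things in the scene. Friction and masses are not known exactly. Their poses are not given: they have to be found in the camera images.
- tray: folded steel tray fixed to the bench, one item wide, long side roughly left-right. Origin: centre of the underside; y along the row to its left end, x across it away from the robot, z up. Inside 246 mm long (y), 61 mm wide (x); floor top 6 mm above the origin, side walls (3 mm thick) to 30 mm, end walls (3 mm) to 62 mm; a bow handle sticks 19 mm out of each end at 46 mm height.
- row_left (a point): centre of the tray's floor at the inner face of its left (+y) end wall. Between this wall and left_carton stands a bottle that is not measured: at one end a white one 56 mm wide, 102 mm tall, at the other a small amber dropper bottle 48 mm wide, 124 mm tall; which is at which end varies, so how far a side can go must be felt (or seen). Loose gaps of 0.5 to 8 mm lie between them.
- row_right (a point): the same point at the right (-y) end wall, with the other unmeasured bottle between it and right_carton. With both sides pushed snug to the ends, the gap between left_carton and right_carton is 50 mm wide, but its middle lies about 4 mm left or right of the tray's middle.
- left_carton: carton in the tray, left (+y) of the gap, which is 33 to 38 mm wide at first. 46x46 mm, 75 mm tall, flat sides and top, sides roughly parallel to the tray's. Origin: centre of the underside, z up. About 0.12 kg; with the bottle behind it, it slides along under about 1 N, then comes up hard when its side is closed up. Pushed above mid-height it tips.
- right_carton: the same kind of carton in the tray, on the right (-y) side of the gap; same sizes, origin and behaviour
- carton: the carton to put back: the same kind, standing alone on the bench to the right of the tray. 46x46 mm, 75 mm tall, about 0.12 kg. Origin: centre of the underside; x and y square to its sides, z up. It may stand either way round in the gap, but square to the tray.
- beaker: small empty glass beaker standing on the bench, 53 mm wide, 68 mm tall, origin at the centre of its underside; to be left alone
- calculator: pocket calculator lying on the bench, 125x66x14 mm, origin at the centre of its underside; to be left alone
- marker: marker pen lying on the bench, 135 mm long, 17 mm thick, origin at the centre of its underside; to be left alone
Not all that is in view belongs to the job. Leave any blue look-alike of the carton alone.

How it is judged:
By the outcome, as a careful person would: the job done as asked, in the order asked, and still so for the second after the job is handed in, with the robot touching nothing.
It also fails if it takes over 66 s, if anything falls off the work surface, if the arm or the gripper's body presses on something with over 40 N, if the wrist force passes 120 N, or if a joint passes its speed limit or range.

## Working session

There is one attempt and no reset: what is moved stays moved. The work goes in short steps, Python scripts to look and compute and a tool call to move; the robot and the scene stay as the last step left them, time stands still between calls to the robot, and variables do not carry over. Pictures are saved under pics/ and viewed, about 8 in all and at most 12, crops included, and the job is handed in when it is done.

Besides the shell and the picture viewer there is one more tool, called after "Call:" as name(argument=value, ...) on one line, values as JSON. apply_moves: Moves the arm, as the interface text tells. Its arguments: {"type":"object","properties":{"deltas":{"type":"array"},"newtons":{"type":"number"}},"required":["deltas"]}

```bash
mkdir -p pics; cat > h.py <<'E'
import numpy as np, cv2
from bench import read_state, imaging, job, manip
def cal(n):
    c=imaging.get_calibration(n); return c,np.array(c["T"])
def cloud(n,d):
    c,T=cal(n); v,u=np.mgrid[0:420,0:560]
    P=np.stack([(u-c["cx"])/c["fx"]*d,(v-c["cy"])/c["fy"]*d,d],-1)
    return P@T[:3,:3].T+T[:3,3]
def grab(n,f=None):
    p,d=imaging.grab_frame(n)
    if f: cv2.imwrite("pics/"+f,p[...,::-1])
    return p,d,cloud(n,d)
E
python3 - <<'E'
from h import *
s=read_state();print({k:np.round(v,2) for k,v in s.items()},manip.grip_point_offset)
a=[]
for n in("top","side"):
    p,d,P=grab(n);a.append(p);print(n,np.round(cal(n)[1],2).tolist())
    for l in("carton","left_carton","tray","beaker","marker","calculator"):
        for o in imaging.outline_of(l,n):
            m=o["pixels"]&(d>0); print(l,round(o["conf"],2),np.round(o["box"]),np.round(np.median(P[m],0)) if m.any() else '')
cv2.imwrite("pics/a.png",a[0][...,::-1]);cv2.imwrite("pics/b.png",a[1][...,::-1])
E
```

```text
{'time': np.float64(0.0), 'q': array([70.58, 19.13,  2.29, 84.01, -0.77, 76.97, -3.35]), 'qd': array([ 0.06,  0.04,  0.05, -0.02,  0.04,  0.05,  0.02]), 'tau': array([-0.000e+00, -6.564e+01,  1.340e+00, -4.038e+01, -6.000e-02,
        4.000e-02,  0.000e+00]), 'position': array([ 154.21, -630.95,  221.63]), 'tool_rot': array([-1.799e+02,  1.000e-02,  1.374e+01]), 'wrist_force': array([ 0.36,  0.52, -0.3 ]), 'moment': array([ 0.02, -0.02, -0.  ]), 'width': np.float64(87.5)} 18.700000000000003
top [[-0.01, -0.99, 0.13, 400.81], [-1.0, 0.01, -0.02, -46.96], [0.02, -0.13, -0.99, 1153.38], [0.0, 0.0, 0.0, 1.0]]
carton 0.97 [337. 265. 362. 286.] [ 378. -252.   74.]
carton 0.89 [336. 168. 358. 191.] [ 615. -250.   74.]
carton 0.78 [356. 215. 384. 236.] [ 501. -305.   74.]
carton 0.72 [382. 245. 411. 267.] [ 422. -367.   74.]
left_carton 0.6 [198. 188. 222. 212.] [565.  86.  80.]
tray 0.76 [173. 179. 284. 232.] [552.  54.  10.]
beaker 0.6 [329. 123. 352. 152.] [ 740. -244.   27.]
marker 0.62 [286. 238. 321. 280.] [ 427. -139.   14.]
calculator 0.72 [174. 259. 224. 284.] [391. 130.  12.]
side [[0.98, -0.13, 0.15, 359.32], [-0.2, -0.7, 0.69, -919.43], [0.01, -0.71, -0.71, 898.78], [0.0, 0.0, 0.0, 1.0]]
carton 0.84 [324. 246. 353. 285.] [ 619. -273.   61.]
carton 0.75 [237. 307. 270. 351.] [ 424. -394.   72.]
carton 0.64 [206. 262. 235. 305.] [ 381. -272.   63.]
left_carton 0.8 [270. 145. 290. 167.] [571.  71.  78.]
tray 0.6 [262. 135. 298. 222.] [548. -61.  30.]
beaker 0.72 [374. 233. 399. 272.] [ 735. -248.   44.]
marker 0.62 [219. 229. 258. 263.] [ 425. -149.   13.]
calculator 0.95 [193. 155. 228. 188.] [397. 123.  11.]
```

```bash
python3 - <<'E'
import cv2
a=cv2.imread("pics/a.png");b=cv2.imread("pics/b.png")
cv2.imwrite("pics/c.png",cv2.resize(a[115:295,160:425],(795,540),interpolation=2))
cv2.imwrite("pics/d.png",cv2.resize(b[125:365,180:440],(650,600),interpolation=2))
E
```

```text
(no output)
```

View pics/c.png

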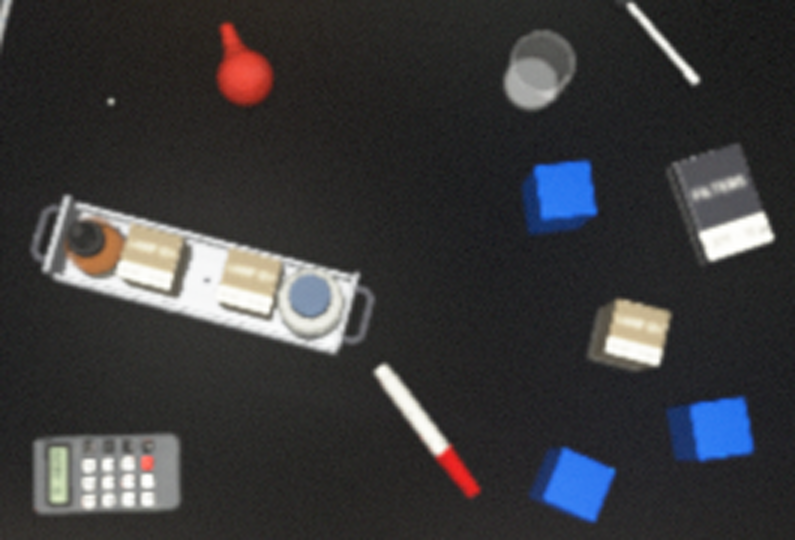

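View pics/d.png

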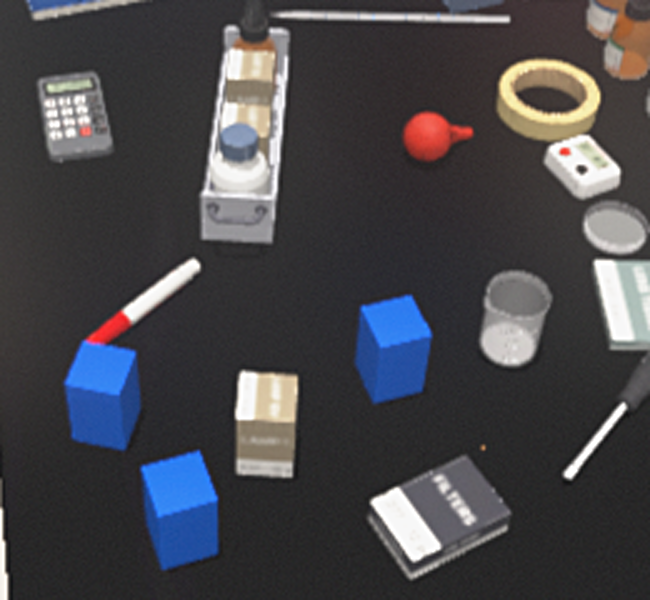

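Beige carton is the one to pick, at top-camera pixel (370,226), about (501,-305). Look-alikes are the blue boxes at (347,180), (349,276) and (397,256), which I'll leave alone. The tray has amber at its left end and white at its right. Next I'll fit the poses from silhouettes.

```bash
cat >> h.py <<'E'
from scipy.optimize import minimize
def box(x0,x1,y0,y1,z0,z1): return np.array([[x,y,z] for x in(x0,x1) for y in(y0,y1) for z in(z0,z1)],float)
CART=[box(-23,23,-23,23,0,75)]
TRAY=[box(-33.5,33.5,-126,126,0,30),box(-33.5,33.5,123,126,0,62),box(-33.5,33.5,-126,-123,0,62)]
def sil(n,parts,p,z=0,S=4):
    c,T=cal(n); a=np.radians(p[2]); R=np.array([[np.cos(a),-np.sin(a),0],[np.sin(a),np.cos(a),0],[0,0,1]])
    im=np.zeros((420*S,560*S),np.uint8)
    for b in parts:
        q=(b@R.T+[p[0],p[1],z]-T[:3,3])@T[:3,:3]
        uv=np.stack([(q[:,0]/q[:,2]*c["fx"]+c["cx"]+.5)*S-.5,(q[:,1]/q[:,2]*c["fy"]+c["cy"]+.5)*S-.5],1)
        cv2.fillConvexPoly(im,cv2.convexHull(np.round(uv*16).astype(np.int32)),255,shift=4)
    return cv2.resize(im,(560,420),interpolation=cv2.INTER_AREA)/255.
def fit(views,parts,p0,z=0):
    f=lambda p:sum(np.abs(sil(n,parts,p,z)-m).sum()/m.sum() for n,m in views)
    sx=np.array(p0)+np.array([[0,0,0],[8,0,0],[0,8,0],[0,0,6]])
    r=minimize(f,p0,method="Nelder-Mead",options=dict(initial_simplex=sx,xatol=.05,fatol=1e-5)); return np.round(r.x,2),round(r.fun,3)
E
python3 - <<'E'
from h import *
a=cv2.imread("pics/a.png");b=cv2.imread("pics/b.png")
g=a.max(2); m=np.zeros((420,560),np.uint8); m[172:240,165:292]=(g>55)[172:240,165:292]
m=cv2.morphologyEx(m,cv2.MORPH_CLOSE,np.ones((9,9)));m=cv2.morphologyEx(m,cv2.MORPH_OPEN,np.ones((11,11)))
print("tray",fit([("top",m)],TRAY,[570,45,-12]))
vs=[]
def hsvmask(im,box):
    l,t,r,bt=box; k=np.zeros((420,560),np.uint8); k[t:bt,l:r]=(im.max(2)>45)[t:bt,l:r]; return cv2.morphologyEx(k,cv2.MORPH_OPEN,np.ones((3,3)))
mt=hsvmask(a,(350,205,392,245)); ms=hsvmask(b,(264,262,310,322))
print(mt.sum(),ms.sum())
for v in([("top",mt)],[("side",ms)],[("top",mt),("side",ms)]):
    print("carton",fit(v,CART,[501,-303,-5]))
grab("top")
for l in("left_carton","right_carton"):
    for o in imaging.outline_of(l,"top"): print(l,round(o["conf"],2),np.round(o["box"]))
tp=[570,45,-12]
p=fit([("top",m)],TRAY,tp)[0]
o=a.copy(); o[m>0]=o[m>0]//2+[0,90,0]
for e,bb in((sil("top",TRAY,p),0),(mt,0)):
    cs,_=cv2.findContours((e>.5).astype(np.uint8),0,2);cv2.drawContours(o,cs,-1,(0,0,255),1)
cv2.imwrite("pics/e.png",cv2.resize(o[165:250,160:400],None,fx=3.3,fy=3.3,interpolation=0))
E
```

```text
tray (array([558.12,  49.47, -14.95]), np.float64(0.154))
583 1258
carton (array([ 501.37, -308.59,  -15.57]), np.float64(0.104))
carton (array([ 503.87, -309.58,   -9.37]), np.float64(0.202))
carton (array([ 503.11, -309.89,  -11.12]), np.float64(0.328))
left_carton 0.6 [198. 190. 223. 211.]
right_carton 0.56 [234. 196. 259. 223.]
```

View pics/e.png

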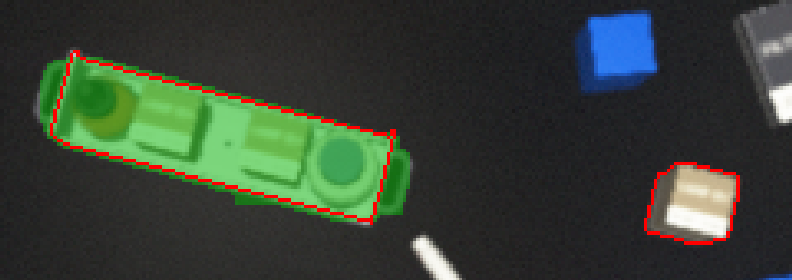

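```bash
python3 - <<'E'
from h import *
a=cv2.imread("pics/a.png");b=cv2.imread("pics/b.png")
from h import TRAY
H=TRAY+[box(-17,17,126,145,44,48),box(-17,17,-145,-126,44,48)]
for th in(70,100):
    g=a.max(2); m=np.zeros((420,560),np.uint8); m[172:240,165:292]=(g>th)[172:240,165:292]
    cs,_=cv2.findContours(m,0,2); c=max(cs,key=cv2.contourArea); m[:]=0; cv2.drawContours(m,[c],-1,1,-1)
    p,e=fit([("top",m)],H,[570,47,-13]); print("tray",p,e)
o=a.copy()
cs,_=cv2.findContours((sil("top",H,p)>.5).astype(np.uint8),0,2);cv2.drawContours(o,cs,-1,(0,0,255),1)
# carton tops in place: top-face pixels via depth
pic,d,P=grab("top")
pr=np.radians(p[2]);ux=np.array([np.cos(pr),np.sin(pr)]);uy=np.array([-np.sin(pr),np.cos(pr)])
for n,(l,t,r,bt),z in(("L",(194,184,228,216),81),("R",(230,190,264,228),81),("C",(350,205,392,245),75)):
    k=np.zeros((420,560),bool);k[t:bt,l:r]=True
    k&=np.abs(P[...,2]-z)<10
    q=P[k][:,:2].astype(np.float32);rc=cv2.minAreaRect(q)
    lo,hi=np.percentile(q,[2,98],0); w=(q-p[:2])
    print(n,k.sum(),np.round(rc[0]),np.round(rc[1]),round(rc[2],1),"tray y range",np.round(np.percentile(w@uy,[1,99]),1),"x",np.round(np.percentile(w@ux,[1,99]),1))
for th in(60,90):
  im=b; k=np.zeros((420,560),np.uint8); k[262:322,264:310]=(im.max(2)>th)[262:322,264:310]
  k=cv2.morphologyEx(k,cv2.MORPH_CLOSE,np.ones((5,5)));k=cv2.morphologyEx(k,cv2.MORPH_OPEN,np.ones((5,5)))
  print(k.sum(),fit([("side",k)],CART,[502,-307,-12]))
cv2.imwrite("pics/f.png",cv2.resize(o[165:250,160:400],None,fx=3.3,fy=3.3,interpolation=0))
E
```

```text
tray [557.33  49.74 -15.28] 0.074
tray [557.78  50.14 -15.55] 0.045
L 370 [571. 100.] [69. 45.] 73.5 tray y range [17.3 80. ] x [-22.7  21.7]
R 426 [541.  -8.] [81. 50.] 73.4 tray y range [-98.6 -20.9] x [-24.3  23.5]
C 351 [ 502. -309.] [46. 46.] 75.1 tray y range [-383.5 -338.7] x [20.1 64.6]
1050 (array([ 503.9 , -309.39,  -10.83]), np.float64(0.058))
985 (array([ 504.91, -309.  ,  -14.71]), np.float64(0.041))
```

View pics/f.png

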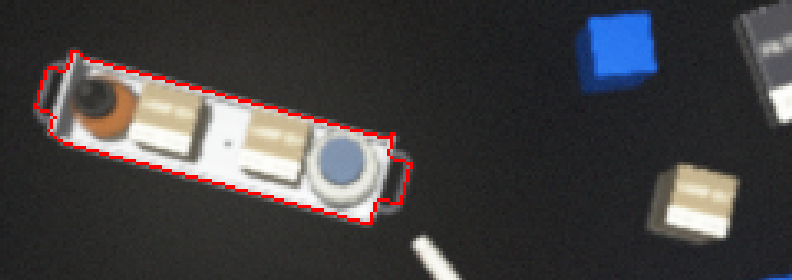

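Tray fit: (557.6, 50), yaw −15.4°. The gap is centred near tray y ≈ −2. Carton: (502.5, −309), yaw −14.8°. Moving above the gap with the fingers shut and the jaw axis across the tray.

Call:
apply_moves(deltas=[{"claw": -1, "travel": [45, -46, 0], "turn": [0, 0, -5]}, {"claw": -1, "travel": [90, -92, 0], "turn": [0, 0, -10]}, {"claw": -1, "travel": [135, -138, 0], "turn": [0, 0, -15]}, {"claw": -1, "travel": [180, -184, 0], "turn": [0, 0, -20]}, {"claw": -1, "travel": [225, -230, 0], "turn": [0, 0, -25]}, {"claw": -1, "travel": [270, -276, 0], "turn": [0, 0, -30]}, {"claw": -1, "travel": [315, -322, 0], "turn": [0, 0, -35]}, {"claw": -1, "travel": [360, -368, 0], "turn": [0, 0, -40]}, {"claw": -1, "travel": [405, -414, 0], "turn": [0, 0, -45]}, {"claw": -1, "travel": [450, -460, 0], "turn": [0, 0, -50]}, {"claw": -1, "travel": [495, -506, 0], "turn": [0, 0, -55]}, {"claw": -1, "travel": [540, -552, 0], "turn": [0, 0, -60.9]}], newtons=5)

```text
time: 2.4
position: [537.4, 15.6, 223.0]
tool_rot: [179.9, 0.0, 74.8]
wrist_force: [1.2, -1.3, 0.4]
width: 0.7
```

Call:
apply_moves(deltas=[{"claw": -1, "travel": [0, 0, 0], "turn": [0, 0, 0]}, {"claw": -1, "travel": [0, 0, 0], "turn": [0, 0, 0]}, {"claw": -1, "travel": [0, 0, 0], "turn": [0, 0, 0]}])

```text
time: 2.78
position: [536.2, 12.3, 222.6]
tool_rot: [180.0, 0.0, 74.5]
wrist_force: [0.4, -0.1, 0.3]
width: 0.7
```

Call:
apply_moves(deltas=[{"claw": -1, "travel": [20, 5, 30], "turn": [0, 0, 0]}, {"claw": -1, "travel": [40, 10.6, 60], "turn": [0, 0, 0]}, {"claw": -1, "travel": [40, 10.6, 95], "turn": [0, 0, 0]}, {"claw": -1, "travel": [40, 10.6, 120], "turn": [0, 0, 0]}, {"claw": -1, "travel": [40, 10.6, 128], "turn": [0, 0, 0]}, {"claw": -1, "travel": [40, 10.6, 128], "turn": [0, 0, 0]}, {"claw": -1, "travel": [40, 10.6, 128], "turn": [0, 0, 0]}])

```text
time: 3.65
position: [558.1, 49.5, 95.9]
tool_rot: [179.9, -0.0, 74.6]
wrist_force: [0.0, -0.1, 0.7]
width: 0.5
```

```bash
python3 - <<'E'
from h import *
s=read_state();print(s["position"],s["tool_rot"],s["wrist_force"])
a,_,_=grab("side"); b,_,_=grab("top")
x=cv2.resize(a[110:235,235:320],(408,600),interpolation=2);y=cv2.resize(b[165:250,160:300],None,fx=2.75,fy=2.75,interpolation=2)
o=np.zeros((600,800,3),np.uint8);o[:,:408]=x;o[:y.shape[0],412:412+y.shape[1]]=y[:,:388]
cv2.imwrite("pics/g.png",o[...,::-1])
E
```

```text
[558.09889352  49.47769388  95.87205565] [ 1.79893415e+02 -2.13834380e-02  7.46024215e+01] [ 0.03682166 -0.10670392  0.70912045]
```

View pics/g.png

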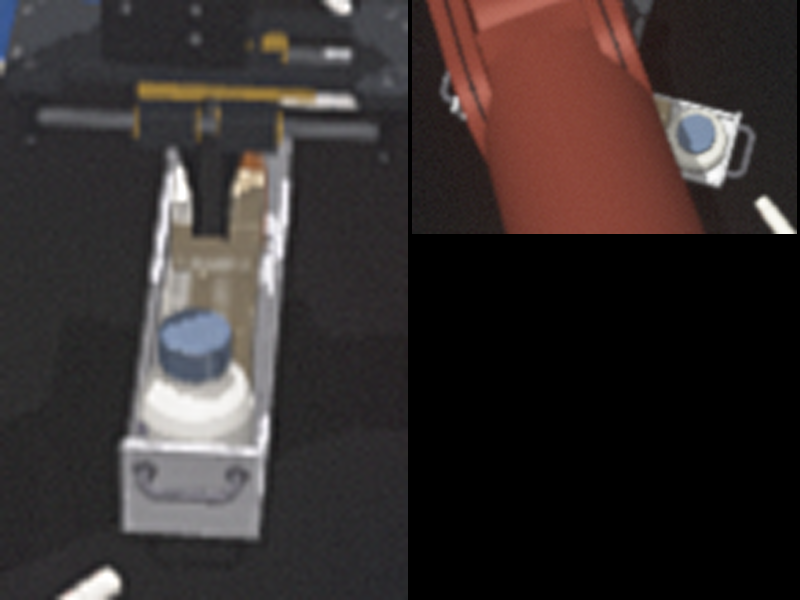

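Fingers are centred across the tray (side view around (210,200) in the crop). Descending slowly, watching the force.

Call:
apply_moves(deltas=[{"claw": -1, "travel": [-1.5, 0, 4], "turn": [0, 0, 0]}, {"claw": -1, "travel": [-1.5, 0, 8], "turn": [0, 0, 0]}, {"claw": -1, "travel": [-1.5, 0, 12], "turn": [0, 0, 0]}, {"claw": -1, "travel": [-1.5, 0, 15], "turn": [0, 0, 0]}, {"claw": -1, "travel": [-1.5, 0, 18], "turn": [0, 0, 0]}, {"claw": -1, "travel": [-1.5, 0, 20], "turn": [0, 0, 0]}])

```text
time: 4.5
position: [556.9, 48.3, 74.3]
tool_rot: [-180.0, 0.0, 74.6]
wrist_force: [-0.2, 0.5, 0.1]
width: 0.3
```

Call:
apply_moves(deltas=[{"claw": -1, "travel": [0, 0, 10], "turn": [0, 0, 0]}, {"claw": -1, "travel": [0, 0, 20], "turn": [0, 0, 0]}, {"claw": -1, "travel": [0, 0, 30], "turn": [0, 0, 0]}, {"claw": -1, "travel": [0, 0, 40], "turn": [0, 0, 0]}, {"claw": -1, "travel": [0, 0, 48], "turn": [0, 0, 0]}, {"claw": -1, "travel": [0, 0, 54], "turn": [0, 0, 0]}, {"claw": -1, "travel": [0, 0, 54], "turn": [0, 0, 0]}, {"claw": -1, "travel": [0, 0, 54], "turn": [0, 0, 0]}])

```text
time: 5.5
position: [557.2, 48.3, 20.9]
tool_rot: [180.0, -0.0, 74.6]
wrist_force: [0.8, -0.5, -0.0]
width: 0.3
```

Call:
apply_moves(deltas=[{"claw": -1, "travel": [2, 0, 0], "turn": [0, 0, 0]}, {"claw": -1, "travel": [4, 0, 0], "turn": [0, 0, 0]}, {"claw": -1, "travel": [6, 0, 0], "turn": [0, 0, 0]}, {"claw": -1, "travel": [7, 0, 0], "turn": [0, 0, 0]}, {"claw": -1, "travel": [8, 0, 0], "turn": [0, 0, 0]}, {"claw": -1, "travel": [9, 0, 0], "turn": [0, 0, 0]}, {"claw": -1, "travel": [10, 0, 0], "turn": [0, 0, 0]}, {"claw": -1, "travel": [11, 0, 0], "turn": [0, 0, 0]}, {"claw": -1, "travel": [12, 0, 0], "turn": [0, 0, 0]}])

```text
time: 6.62
position: [560.1, 59.8, 20.6]
tool_rot: [-180.0, 0.0, 74.6]
wrist_force: [0.3, -0.1, -0.4]
width: 0.6
```

Call:
apply_moves(deltas=[{"claw": -1, "travel": [0.7, 0, 0], "turn": [0, 0, 0]}, {"claw": -1, "travel": [1.4, 0, 0], "turn": [0, 0, 0]}, {"claw": -1, "travel": [2.1, 0, 0], "turn": [0, 0, 0]}, {"claw": -1, "travel": [2.8, 0, 0], "turn": [0, 0, 0]}, {"claw": -1, "travel": [3.5, 0, 0], "turn": [0, 0, 0]}, {"claw": -1, "travel": [4.2, 0, 0], "turn": [0, 0, 0]}])

```text
time: 7.38
position: [561.2, 63.8, 20.6]
tool_rot: [-180.0, 0.0, 74.6]
wrist_force: [0.3, -1.2, 0.2]
width: 0.3
```

Call:
apply_moves(deltas=[{"claw": -1, "travel": [0.5, 0, 0], "turn": [0, 0, 0]}, {"claw": -1, "travel": [1, 0, 0], "turn": [0, 0, 0]}, {"claw": -1, "travel": [1.5, 0, 0], "turn": [0, 0, 0]}])

```text
time: 7.75
position: [561.6, 65.4, 20.6]
tool_rot: [-180.0, -0.0, 74.6]
wrist_force: [-0.4, -1.2, 0.4]
width: 0.6
```

Call:
apply_moves(deltas=[{"claw": -1, "travel": [0.5, 0, 0], "turn": [0, 0, 0]}, {"claw": -1, "travel": [1, 0, 0], "turn": [0, 0, 0]}, {"claw": -1, "travel": [1.5, 0, 0], "turn": [0, 0, 0]}])

```text
time: 8.12
position: [562.0, 66.9, 20.6]
tool_rot: [-180.0, -0.0, 74.6]
wrist_force: [-0.0, -1.2, 0.0]
width: 0.5
```

Call:
apply_moves(deltas=[{"claw": -1, "travel": [0.4, 0, 0], "turn": [0, 0, 0]}, {"claw": -1, "travel": [0.8, 0, 0], "turn": [0, 0, 0]}, {"claw": -1, "travel": [1.2, 0, 0], "turn": [0, 0, 0]}])

```text
time: 8.5
position: [562.3, 67.9, 20.6]
tool_rot: [-180.0, 0.0, 74.6]
wrist_force: [-0.4, -2.4, 1.3]
width: 0.5
```

Call:
apply_moves(deltas=[{"claw": -1, "travel": [0.3, 0, 0], "turn": [0, 0, 0]}, {"claw": -1, "travel": [0.5, 0, 0], "turn": [0, 0, 0]}])

```text
time: 8.75
position: [562.4, 68.0, 20.6]
tool_rot: [-180.0, 0.0, 74.6]
wrist_force: [-1.6, -3.2, 1.9]
width: 0.2
```

Call:
apply_moves(deltas=[{"claw": -1, "travel": [0.3, 0, 0], "turn": [0, 0, 0]}, {"claw": -1, "travel": [0.5, 0, 0], "turn": [0, 0, 0]}])

```text
time: 9.0
position: [562.4, 68.0, 20.6]
tool_rot: [-180.0, 0.1, 74.6]
wrist_force: [-2.9, -4.5, 3.3]
width: 0.5
```

Left side is snug: the position stalled at (562.4, 68.0) while the force rose to 5 N. Now the right side.

Call:
apply_moves(deltas=[{"claw": -1, "travel": [-2, 0, 0], "turn": [0, 0, 0]}, {"claw": -1, "travel": [-6, 0, 0], "turn": [0, 0, 0]}, {"claw": -1, "travel": [-11, 0, 0], "turn": [0, 0, 0]}, {"claw": -1, "travel": [-15, 0, 0], "turn": [0, 0, 0]}, {"claw": -1, "travel": [-18, 0, 0], "turn": [0, 0, 0]}, {"claw": -1, "travel": [-20, 0, 0], "turn": [0, 0, 0]}, {"claw": -1, "travel": [-22, 0, 0], "turn": [0, 0, 0]}, {"claw": -1, "travel": [-24, 0, 0], "turn": [0, 0, 0]}, {"claw": -1, "travel": [-25, 0, 0], "turn": [0, 0, 0]}, {"claw": -1, "travel": [-26, 0, 0], "turn": [0, 0, 0]}])

```text
time: 10.25
position: [555.7, 43.8, 20.6]
tool_rot: [180.0, -0.0, 74.6]
wrist_force: [-0.5, -0.1, 0.1]
width: 0.5
```

Call:
apply_moves(deltas=[{"claw": -1, "travel": [-0.5, 0, 0], "turn": [0, 0, 0]}, {"claw": -1, "travel": [-1, 0, 0], "turn": [0, 0, 0]}, {"claw": -1, "travel": [-1.5, 0, 0], "turn": [0, 0, 0]}, {"claw": -1, "travel": [-2, 0, 0], "turn": [0, 0, 0]}])

```text
time: 10.75
position: [555.2, 41.9, 20.6]
tool_rot: [-180.0, -0.0, 74.6]
wrist_force: [-0.7, 0.0, 0.1]
width: 0.3
```

Call:
apply_moves(deltas=[{"claw": -1, "travel": [-0.5, 0, 0], "turn": [0, 0, 0]}, {"claw": -1, "travel": [-1, 0, 0], "turn": [0, 0, 0]}, {"claw": -1, "travel": [-1.5, 0, 0], "turn": [0, 0, 0]}, {"claw": -1, "travel": [-2, 0, 0], "turn": [0, 0, 0]}])

```text
time: 11.25
position: [554.8, 40.5, 20.6]
tool_rot: [180.0, -0.0, 74.7]
wrist_force: [1.6, 3.0, -1.7]
width: 0.6
```

Call:
apply_moves(deltas=[{"claw": -1, "travel": [-0.5, 0, 0], "turn": [0, 0, 0]}, {"claw": -1, "travel": [-1, 0, 0], "turn": [0, 0, 0]}, {"claw": -1, "travel": [-1.5, 0, 0], "turn": [0, 0, 0]}])

```text
time: 11.62
position: [554.7, 40.5, 20.8]
tool_rot: [180.0, -0.1, 74.7]
wrist_force: [2.0, 7.5, -2.2]
width: 0.4
```

Right side also stalled, with force rising to 8 N. Backing off to the middle, lifting out, and checking the gap by camera.

Call:
apply_moves(deltas=[{"claw": -1, "travel": [4, 0, 0], "turn": [0, 0, 0]}, {"claw": -1, "travel": [9, 0, 0], "turn": [0, 0, 0]}, {"claw": -1, "travel": [14, 0, 0], "turn": [0, 0, 0]}, {"claw": -1, "travel": [16.5, 0, 0], "turn": [0, 0, 0]}, {"claw": -1, "travel": [16.5, 0, 0], "turn": [0, 0, 0]}, {"claw": -1, "travel": [16.5, 0, -15], "turn": [0, 0, 0]}, {"claw": -1, "travel": [16.5, 0, -40], "turn": [0, 0, 0]}, {"claw": -1, "travel": [16.5, 0, -80], "turn": [0, 0, 0]}, {"claw": -1, "travel": [16.5, 0, -130], "turn": [0, 0, 0]}, {"claw": 1, "travel": [16.5, 0, -180], "turn": [0, 0, 0]}, {"claw": 1, "travel": [16.5, 0, -200], "turn": [0, 0, 0]}])

```text
time: 13.0
position: [559.7, 54.8, 225.1]
tool_rot: [179.7, -0.1, 74.6]
wrist_force: [-1.0, 1.3, -1.0]
width: 13.3
```

```bash
python3 - <<'E'
from h import *
s=read_state();print(s["position"],s["tool_rot"],s["wrist_force"])
E
```

```text
[559.7250872   54.84613272 225.10352837] [ 1.79712915e+02 -7.62919221e-02  7.46467052e+01] [-1.02765334  1.28355233 -0.99163507]
```

Call:
apply_moves(deltas=[{"claw": 1, "travel": [-35, 4, 0], "turn": [0, 0, 9]}, {"claw": 1, "travel": [-70, 8, 0], "turn": [0, 0, 18]}, {"claw": 1, "travel": [-105, 12, 0], "turn": [0, 0, 27]}, {"claw": 1, "travel": [-140, 16, 0], "turn": [0, 0, 36]}, {"claw": 1, "travel": [-175, 20, 0], "turn": [0, 0, 45]}, {"claw": 1, "travel": [-210, 24, 0], "turn": [0, 0, 54]}, {"claw": 1, "travel": [-245, 28, 0], "turn": [0, 0, 63]}, {"claw": 1, "travel": [-280, 32, 0], "turn": [0, 0, 72]}, {"claw": 1, "travel": [-315, 36, 0], "turn": [0, 0, 80]}, {"claw": 1, "travel": [-366, 41.3, 0], "turn": [0, 0, 89.4]}, {"claw": 1, "travel": [-366, 41.3, 0], "turn": [0, 0, 89.4]}, {"claw": 1, "travel": [-366, 41.3, 0], "turn": [0, 0, 89.4]}])

```text
time: 14.5
position: [501.7, -308.8, 221.3]
tool_rot: [-180.0, -0.0, -14.7]
wrist_force: [-0.8, -0.2, 0.5]
width: 87.0
```

```bash
python3 - <<'E'
from h import *
p,d,P=grab("top"); cv2.imwrite("pics/k.png",p[...,::-1])
t=np.array([557.6,50]);pr=np.radians(-15.4);ux=np.array([np.cos(pr),np.sin(pr)]);uy=np.array([-np.sin(pr),np.cos(pr)])
b=cv2.imread("pics/a.png")
# rectify the z=81 plane onto tray axes, 4 px/mm... before / after
c,T=cal("top")
def rect(im):
    yy,xx=np.meshgrid(np.arange(130,-130,-.33),np.arange(40,-40,-.33))
    w=np.concatenate([t+xx[...,None]*ux+yy[...,None]*uy,np.full(xx.shape+(1,),81.)],-1)
    q=(w-T[:3,3])@T[:3,:3]; return cv2.remap(im,(q[...,0]/q[...,2]*c["fx"]+c["cx"]).astype(np.float32),(q[...,1]/q[...,2]*c["fy"]+c["cy"]).astype(np.float32),2)
o=np.vstack([rect(b),rect(p[...,::-1].copy())]);
for v in range(-120,121,20):
    cv2.line(o,(int((130-v)/.33),0),(int((130-v)/.33),4 if v else 12),(0,255,0),1)
cv2.imwrite("pics/l.png",o); print(o.shape, read_state()["position"],read_state()["tool_rot"])
E
```

```text
(486, 788, 3) [ 501.96355933 -308.17620024  221.22849061] [-1.79962721e+02 -3.92376605e-02 -1.46254496e+01]
```

View pics/l.png

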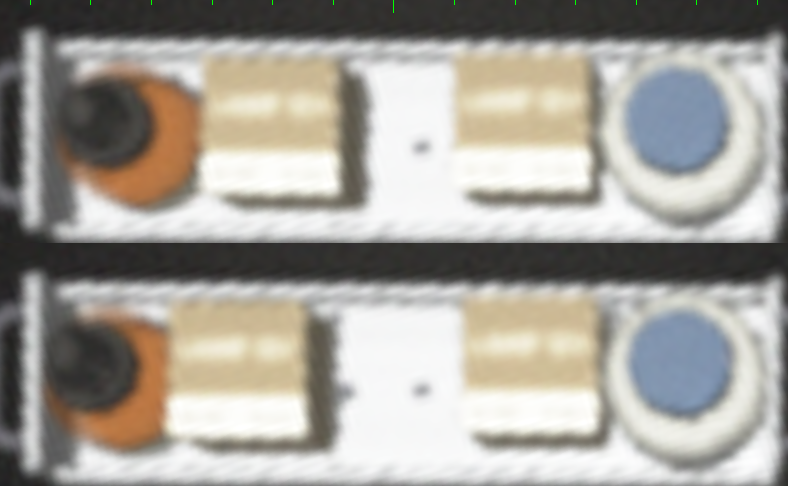

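The gap is now ≈50 mm by camera: the left carton moved ~11 mm and the right ~2 mm. Felt middle is (558.5, 54.2). Next, a gentle centring pinch along the carton's y; then I'll turn 90° and grasp.

Call:
apply_moves(deltas=[{"claw": 1, "travel": [0.5, 0, 50], "turn": [0, 0, 0]}, {"claw": 1, "travel": [0.5, 0, 100], "turn": [0, 0, 0]}, {"claw": 1, "travel": [0.5, 0, 145], "turn": [0, 0, 0]}, {"claw": 1, "travel": [0.5, 0, 175], "turn": [0, 0, 0]}, {"claw": 1, "travel": [0.5, 0, 192], "turn": [0, 0, 0]}, {"claw": 1, "travel": [0.5, 0, 199], "turn": [0, 0, 0]}, {"claw": 0.6, "travel": [0.5, 0, 199], "turn": [0, 0, 0]}, {"claw": 0.35, "travel": [0.5, 0, 199], "turn": [0, 0, 0]}], newtons=3)

```text
time: 15.55
position: [502.8, -309.9, 22.8]
tool_rot: [180.0, -0.1, -14.8]
wrist_force: [-0.5, -0.6, -1.3]
width: 74.4
```

Call:
apply_moves(deltas=[{"claw": 0.3, "travel": [0, 0, 0], "turn": [0, 0, 0]}, {"claw": 0.25, "travel": [0, 0, 0], "turn": [0, 0, 0]}, {"claw": 0.2, "travel": [0, 0, 0], "turn": [0, 0, 0]}, {"claw": 0.16, "travel": [0, 0, 0], "turn": [0, 0, 0]}, {"claw": 0.12, "travel": [0, 0, 0], "turn": [0, 0, 0]}, {"claw": 0.08, "travel": [0, 0, 0], "turn": [0, 0, 0]}, {"claw": 0.05, "travel": [0, 0, 0], "turn": [0, 0, 0]}, {"claw": 0.02, "travel": [0, 0, 0], "turn": [0, 0, 0]}, {"claw": 0.0, "travel": [0, 0, 0], "turn": [0, 0, 0]}])

```text
time: 16.68
position: [502.0, -309.5, 21.5]
tool_rot: [-180.0, 0.0, -14.8]
wrist_force: [0.5, 0.1, -0.2]
width: 46.2
```

Call:
apply_moves(deltas=[{"claw": 0.3, "travel": [0, 0, 0], "turn": [0, 0, 0]}, {"claw": 0.6, "travel": [0, 0, 0], "turn": [0, 0, 0]}, {"claw": 1, "travel": [0, 0, 0], "turn": [0, 0, 0]}, {"claw": 1, "travel": [0, 0, 0], "turn": [0, 0, 0]}, {"claw": 1, "travel": [0, 0, -20], "turn": [0, 0, 0]}, {"claw": 1, "travel": [0, 0, -60], "turn": [0, 0, 0]}, {"claw": 1, "travel": [0, 0, -70], "turn": [0, 0, -9]}, {"claw": 1, "travel": [0, 0, -70], "turn": [0, 0, -18]}, {"claw": 1, "travel": [0, 0, -70], "turn": [0, 0, -27]}, {"claw": 1, "travel": [0, 0, -70], "turn": [0, 0, -36]}, {"claw": 1, "travel": [0, 0, -70], "turn": [0, 0, -45]}, {"claw": 1, "travel": [0, 0, -70], "turn": [0, 0, -45]}])

```text
time: 18.18
position: [502.3, -309.8, 92.9]
tool_rot: [179.9, -0.0, 30.2]
wrist_force: [-0.1, -0.3, 0.3]
width: 87.1
```

Call:
apply_moves(deltas=[{"claw": 1, "travel": [0, 0, 0], "turn": [0, 0, -9]}, {"claw": 1, "travel": [0, 0, 0], "turn": [0, 0, -18]}, {"claw": 1, "travel": [0, 0, 0], "turn": [0, 0, -27]}, {"claw": 1, "travel": [0, 0, 0], "turn": [0, 0, -36]}, {"claw": 1, "travel": [0, 0, 0], "turn": [0, 0, -45]}, {"claw": 1, "travel": [0, 0, 0], "turn": [0, 0, -45]}, {"claw": 1, "travel": [0, 0, 0], "turn": [0, 0, -45]}, {"claw": 1, "travel": [0, 0, 0], "turn": [0, 0, -45]}])

```text
time: 19.18
position: [502.0, -309.6, 91.8]
tool_rot: [180.0, 0.0, 75.1]
wrist_force: [0.2, -0.5, 0.4]
width: 87.0
```

Call:
apply_moves(deltas=[{"claw": 1, "travel": [0, 0, 20], "turn": [0, 0, 0]}, {"claw": 1, "travel": [0, 0, 45], "turn": [0, 0, 0]}, {"claw": 1, "travel": [0, 0, 57], "turn": [0, 0, 0]}, {"claw": 0.6, "travel": [0, 0, 60], "turn": [0, 0, 0]}, {"claw": 0.35, "travel": [0, 0, 60], "turn": [0, 0, 0]}, {"claw": 0.25, "travel": [0, 0, 60], "turn": [0, 0, 0]}, {"claw": 0.2, "travel": [0, 0, 60], "turn": [0, 0, 0]}, {"claw": 0.16, "travel": [0, 0, 60], "turn": [0, 0, 0]}, {"claw": 0.12, "travel": [0, 0, 60], "turn": [0, 0, 0]}, {"claw": 0.08, "travel": [0, 0, 60], "turn": [0, 0, 0]}, {"claw": 0.05, "travel": [0, 0, 60], "turn": [0, 0, 0]}, {"claw": 0.0, "travel": [0, 0, 60], "turn": [0, 0, 0]}], newtons=3)

```text
time: 20.68
position: [502.1, -309.5, 31.6]
tool_rot: [180.0, -0.0, 75.2]
wrist_force: [0.2, 0.3, 0.7]
width: 46.1
```

Call:
apply_moves(deltas=[{"claw": -0.1, "travel": [0, 0, 0], "turn": [0, 0, 0]}, {"claw": -0.2, "travel": [0, 0, 0], "turn": [0, 0, 0]}, {"claw": -0.2, "travel": [0, 0, -2], "turn": [0, 0, 0]}, {"claw": -0.2, "travel": [0, 0, -8], "turn": [0, 0, 0]}, {"claw": -0.2, "travel": [0, 0, -20], "turn": [0, 0, 0]}, {"claw": -0.2, "travel": [0, 0, -40], "turn": [0, 0, 0]}, {"claw": -0.2, "travel": [0, 0, -65], "turn": [0, 0, 0]}, {"claw": -0.2, "travel": [0, 0, -95], "turn": [0, 0, 0]}, {"claw": -0.2, "travel": [0, 0, -125], "turn": [0, 0, 0]}, {"claw": -0.2, "travel": [0, 0, -140], "turn": [0, 0, 0]}, {"claw": -0.2, "travel": [0, 0, -140], "turn": [0, 0, 0]}], newtons=8)

```text
time: 22.05
position: [502.5, -309.8, 172.9]
tool_rot: [179.9, 0.1, 75.2]
wrist_force: [1.0, 0.5, -0.8]
width: 46.1
```

Call:
apply_moves(deltas=[{"claw": -0.2, "travel": [10, -1, 0], "turn": [0, 0, 0.6]}, {"claw": -0.2, "travel": [30, -3, 0], "turn": [0, 0, 0.6]}, {"claw": -0.2, "travel": [62, -6.5, 0], "turn": [0, 0, 0.6]}, {"claw": -0.2, "travel": [102, -11, 0], "turn": [0, 0, 0.6]}, {"claw": -0.2, "travel": [144, -15, 0], "turn": [0, 0, 0.6]}, {"claw": -0.2, "travel": [186, -19.5, 0], "turn": [0, 0, 0.6]}, {"claw": -0.2, "travel": [228, -24, 0], "turn": [0, 0, 0.6]}, {"claw": -0.2, "travel": [270, -28.5, 0], "turn": [0, 0, 0.6]}, {"claw": -0.2, "travel": [308, -32.5, 0], "turn": [0, 0, 0.6]}, {"claw": -0.2, "travel": [338, -35.6, 0], "turn": [0, 0, 0.6]}, {"claw": -0.2, "travel": [356, -37.5, 0], "turn": [0, 0, 0.6]}, {"claw": -0.2, "travel": [366.1, -38.6, 0], "turn": [0, 0, 0.6]}])

```text
time: 23.55
position: [557.0, 56.9, 171.0]
tool_rot: [-179.9, -0.0, 74.8]
wrist_force: [0.5, -0.2, -1.4]
width: 46.3
```

Call:
apply_moves(deltas=[{"claw": -0.2, "travel": [0, 0, 0], "turn": [0, 0, 0]}, {"claw": -0.2, "travel": [0, 0, 0], "turn": [0, 0, 0]}, {"claw": -0.2, "travel": [0, 0, 0], "turn": [0, 0, 0]}])

```text
time: 23.92
position: [557.9, 53.3, 171.5]
tool_rot: [-180.0, 0.0, 74.6]
wrist_force: [0.6, -0.2, -1.3]
width: 46.0
```

```bash
python3 - <<'E'
from h import *
S=[]
for i in range(4):
    a,d,P=grab("side"); s=read_state(); S.append(np.r_[s["position"],s["tool_rot"][2],s["wrist_force"]])
print(np.round(S,1))
x=cv2.resize(a[60:235,225:345],(411,600),interpolation=2)
cv2.imwrite("pics/n.png",x[...,::-1])
E
```

```text
[[ 5.579e+02  5.350e+01  1.715e+02  7.460e+01 -7.000e-01 -1.000e+00
  -1.700e+00]
 [ 5.579e+02  5.360e+01  1.716e+02  7.460e+01 -1.000e-01 -3.000e-01
  -1.600e+00]
 [ 5.579e+02  5.370e+01  1.716e+02  7.460e+01  4.000e-01  4.000e-01
  -1.800e+00]
 [ 5.580e+02  5.390e+01  1.716e+02  7.460e+01 -2.000e-01  4.000e-01
  -5.000e-01]]
```

View pics/n.png

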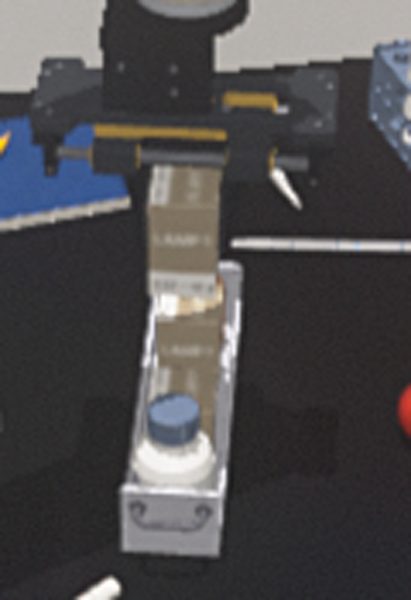

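Call:
apply_moves(deltas=[{"claw": -0.2, "travel": [0.4, 0.4, 10], "turn": [0, 0, 0]}, {"claw": -0.2, "travel": [0.4, 0.4, 25], "turn": [0, 0, 0]}, {"claw": -0.2, "travel": [0.4, 0.4, 40], "turn": [0, 0, 0]}, {"claw": -0.2, "travel": [0.4, 0.4, 48], "turn": [0, 0, 0]}, {"claw": -0.2, "travel": [0.4, 0.4, 52], "turn": [0, 0, 0]}, {"claw": -0.2, "travel": [0.4, 0.4, 52], "turn": [0, 0, 0]}, {"claw": -0.2, "travel": [0.4, 0.4, 52], "turn": [0, 0, 0]}, {"claw": -0.2, "travel": [0.4, 0.4, 52], "turn": [0, 0, 0]}])

```text
time: 25.12
position: [558.7, 54.6, 120.0]
tool_rot: [180.0, -0.0, 74.6]
wrist_force: [0.8, 0.5, -1.6]
width: 45.9
```

Call:
apply_moves(deltas=[{"claw": -0.2, "travel": [-0.2, 0, 2], "turn": [0, 0, 0]}, {"claw": -0.2, "travel": [-0.2, 0, 4], "turn": [0, 0, 0]}, {"claw": -0.2, "travel": [-0.2, 0, 6], "turn": [0, 0, 0]}, {"claw": -0.2, "travel": [-0.2, 0, 8], "turn": [0, 0, 0]}, {"claw": -0.2, "travel": [-0.2, 0, 10], "turn": [0, 0, 0]}, {"claw": -0.2, "travel": [-0.2, 0, 12], "turn": [0, 0, 0]}])

```text
time: 25.88
position: [558.4, 54.4, 107.4]
tool_rot: [-180.0, -0.0, 74.6]
wrist_force: [-0.0, 0.4, -1.5]
width: 46.1
```

Call:
apply_moves(deltas=[{"claw": -0.2, "travel": [0, 0, 2], "turn": [0, 0, 0]}, {"claw": -0.2, "travel": [0, 0, 4], "turn": [0, 0, 0]}, {"claw": -0.2, "travel": [0, 0, 6], "turn": [0, 0, 0]}])

```text
time: 26.25
position: [558.4, 54.4, 101.4]
tool_rot: [-180.0, -0.0, 74.6]
wrist_force: [0.0, -0.0, -0.9]
width: 46.3
```

It's in the gap without contact. Continuing down.

Call:
apply_moves(deltas=[{"claw": -0.2, "travel": [0, 0, 5], "turn": [0, 0, 0]}, {"claw": -0.2, "travel": [0, 0, 11], "turn": [0, 0, 0]}, {"claw": -0.2, "travel": [0, 0, 17], "turn": [0, 0, 0]}, {"claw": -0.2, "travel": [0, 0, 23], "turn": [0, 0, 0]}, {"claw": -0.2, "travel": [0, 0, 28], "turn": [0, 0, 0]}, {"claw": -0.2, "travel": [0, 0, 30], "turn": [0, 0, 0]}])

```text
time: 27.0
position: [558.2, 54.4, 71.2]
tool_rot: [-180.0, 0.0, 74.6]
wrist_force: [1.1, 0.2, -1.1]
width: 45.9
```

Call:
apply_moves(deltas=[{"claw": -0.2, "travel": [0, 0, 5], "turn": [0, 0, 0]}, {"claw": -0.2, "travel": [0, 0, 11], "turn": [0, 0, 0]}, {"claw": -0.2, "travel": [0, 0, 17], "turn": [0, 0, 0]}, {"claw": -0.2, "travel": [0, 0, 22], "turn": [0, 0, 0]}, {"claw": -0.2, "travel": [0, 0, 26], "turn": [0, 0, 0]}, {"claw": -0.2, "travel": [0, 0, 28], "turn": [0, 0, 0]}, {"claw": -0.2, "travel": [0, 0, 29], "turn": [0, 0, 0]}, {"claw": -0.2, "travel": [0, 0, 30], "turn": [0, 0, 0]}])

```text
time: 28.0
position: [558.5, 54.4, 41.6]
tool_rot: [180.0, -0.0, 74.6]
wrist_force: [0.1, 0.2, -0.6]
width: 46.2
```

Expect floor contact near tip z ≈ 38; going slowly.

Call:
apply_moves(deltas=[{"claw": -0.2, "travel": [0, 0, 0.7], "turn": [0, 0, 0]}, {"claw": -0.2, "travel": [0, 0, 1.4], "turn": [0, 0, 0]}, {"claw": -0.2, "travel": [0, 0, 2.1], "turn": [0, 0, 0]}, {"claw": -0.2, "travel": [0, 0, 2.8], "turn": [0, 0, 0]}])

```text
time: 28.5
position: [558.4, 54.4, 38.8]
tool_rot: [180.0, -0.0, 74.6]
wrist_force: [0.7, -0.8, -1.5]
width: 46.3
```

Call:
apply_moves(deltas=[{"claw": -0.2, "travel": [0, 0, 0.4], "turn": [0, 0, 0]}, {"claw": -0.2, "travel": [0, 0, 0.8], "turn": [0, 0, 0]}, {"claw": -0.2, "travel": [0, 0, 1.2], "turn": [0, 0, 0]}])

```text
time: 28.88
position: [558.4, 54.4, 37.6]
tool_rot: [-180.0, -0.0, 74.6]
wrist_force: [-1.6, 0.0, 5.1]
width: 46.1
```

Floor contact (+5 N). Ease off, release, and lift straight up.

Call:
apply_moves(deltas=[{"claw": -0.2, "travel": [0, 0, -0.4], "turn": [0, 0, 0]}, {"claw": 0.06, "travel": [0, 0, -0.4], "turn": [0, 0, 0]}, {"claw": 0.15, "travel": [0, 0, -0.4], "turn": [0, 0, 0]}, {"claw": 0.3, "travel": [0, 0, -0.4], "turn": [0, 0, 0]}, {"claw": 0.5, "travel": [0, 0, -0.4], "turn": [0, 0, 0]}, {"claw": 0.5, "travel": [0, 0, -0.4], "turn": [0, 0, 0]}])

```text
time: 29.62
position: [558.4, 54.4, 38.0]
tool_rot: [180.0, -0.0, 74.6]
wrist_force: [-0.3, 0.0, -0.5]
width: 63.9
```

Call:
apply_moves(deltas=[{"claw": 0.5, "travel": [0, 0, -6], "turn": [0, 0, 0]}, {"claw": 0.5, "travel": [0, 0, -18], "turn": [0, 0, 0]}, {"claw": 0.5, "travel": [0, 0, -36], "turn": [0, 0, 0]}, {"claw": 0.5, "travel": [0, 0, -65], "turn": [0, 0, 0]}, {"claw": 0.5, "travel": [0, 0, -105], "turn": [0, 0, 0]}, {"claw": 0.5, "travel": [0, 0, -150], "turn": [0, 0, 0]}, {"claw": 0.5, "travel": [0, 0, -185], "turn": [0, 0, 0]}, {"claw": 0.5, "travel": [-40, 0, -185], "turn": [0, 0, 0]}, {"claw": 0.5, "travel": [-90, 0, -185], "turn": [0, 0, 0]}, {"claw": 0.5, "travel": [-140, 0, -185], "turn": [0, 0, 0]}, {"claw": 0.5, "travel": [-190, 0, -185], "turn": [0, 0, 0]}, {"claw": 0.5, "travel": [-240, 0, -185], "turn": [0, 0, 0]}])

```text
time: 31.12
position: [494.4, -178.3, 224.6]
tool_rot: [179.9, 0.0, 74.7]
wrist_force: [0.6, -0.0, 0.1]
width: 65.4
```

Call:
apply_moves(deltas=[{"claw": 0.5, "travel": [-40, 0, 0], "turn": [0, 0, 0]}, {"claw": 0.5, "travel": [-80, 0, 0], "turn": [0, 0, 0]}, {"claw": 0.5, "travel": [-120, 0, 0], "turn": [0, 0, 0]}, {"claw": 0.5, "travel": [-120, 0, 0], "turn": [0, 0, 0]}, {"claw": 0.5, "travel": [-120, 0, 0], "turn": [0, 0, 0]}])

```text
time: 31.75
position: [463.4, -292.0, 223.9]
tool_rot: [179.9, -0.0, 74.7]
wrist_force: [-0.4, 0.2, 0.3]
width: 65.3
```

```bash
python3 - <<'E'
from h import *
p,d,P=grab("top"); q,_,_=grab("side"); print(read_state()["position"],read_state()["width"])
y=cv2.resize(p[165:250,160:300],None,fx=3.4,fy=3.4,interpolation=2); x=cv2.resize(q[110:235,235:320],(310,456),interpolation=2)
o=np.zeros((456,790,3),np.uint8);o[:,:310]=x;o[:y.shape[0],312:312+y.shape[1]]=y[:,:478]
cv2.imwrite("pics/q.png",o[...,::-1])
t=np.array([557.6,50]);pr=np.radians(-15.4);ux=np.array([np.cos(pr),np.sin(pr)]);uy=np.array([-np.sin(pr),np.cos(pr)])
w=P[...,:2]-t; a,b=w@ux,w@uy
m=(np.abs(a)<18)&(np.abs(b)<85)
for lo in range(-70,80,10):
    k=m&(b>=lo)&(b<lo+10); print(lo,k.sum(),np.round(np.median(P[k][:,2]),1),end="; ")
E
```

```text
[ 463.63939527 -291.44125331  223.64356533] 65.45261852204814
-70 69 79.9; -60 61 81.7; -50 58 81.3; -40 60 81.0; -30 45 80.9; -20 77 80.4; -10 57 81.2; 0 59 81.1; 10 59 80.7; 20 61 79.8; 30 60 81.2; 40 61 81.2; 50 59 81.2; 60 61 81.0; 70 36 78.7;
```

View pics/q.png

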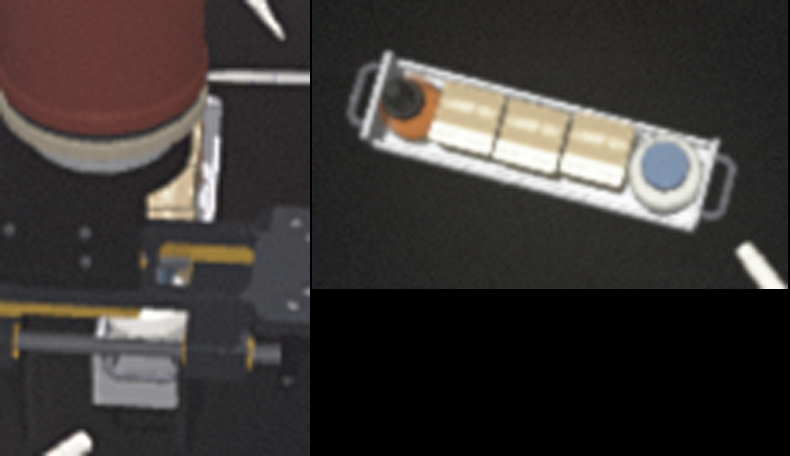

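The top view shows the three cartons in a row, square to the tray, with a small gap on each side. All the tops are level at ≈81 mm, which is floor + 75. Handing in.

```bash
python3 -c "
from bench import job; print(job.finish_job())"
```

```text
the job is handed in; nothing more can be done
None
```

The carton is standing upright on the tray floor between its two fellows, and I handed the job in at about 32 s of robot time.

- **Nudging apart:** I pushed low in the gap with shut fingers. Each side was pushed until it stopped moving, at up to 5.5 N on the left and 8 N on the right. By camera, the left carton moved about 11 mm and the right about 2 mm.
- **Picking up:** I took the beige carton and left the three blue look-alikes alone. I pinched it gently one way to centre it, then turned 90° and gripped it at 8 N.
- **Lowering:** It went into the felt middle of the gap, with no contact felt on the neighbours and 5 N when it touched the floor. I then eased off and released it.

**Last checks:**
- All three carton tops are level at about 81 mm, which is the floor height plus 75 mm. They stand square to the tray with a small gap on each side, and both bottles are standing.
- In the last side picture the arm hid most of the tray, so this check rests on the top camera only.
- I didn't recheck the other things on the bench, but I felt no contact with them.

**Disagreement:** The camera put the middle of the gap about 1.4 mm further right than the contact forces did. I used the felt value, and the carton went in without touching.

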